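# Snap a stroke stop onto a hydraulic cylinder's rod and push the stack home

## Robot

A 6-joint arm with a two-finger parallel gripper is mounted at the origin on the work surface. World frame = base frame: x ahead of the robot, y to its left, z up, the work surface at z = 0. Lengths are in mm, angles in rad, forces in N, time in s.
With the tool pointing down it reaches from about 350 to 975 mm from the base axis. Payload 7.1 kg.
Tool frame: the origin (TCP) lies midway between the tips of the shut fingers; the grasp point (between the pads) lies 19 mm behind it (ctrl.grip_depth is the distance from the TCP to the grasp point, in mm); z points along the fingers, y is the line along which they close (so a half turn about z gives the same grasp; the last joint's range is limited). The gripper opens to 88 mm and grips with 3 to 60 N. Pads are 20 mm wide; open, the fingers measure 115 mm over their backs; the gripper's body (75 mm by 178 mm) begins 61 mm behind the grasp point.
Start: joints at [1.246, 0.423, 1.63, -0, 1.089, -0.019], TCP at [188.128, 595.997, 222.675] pointing down, gripper open.
Joint ranges: [-3, 3], [-0.9, 2.11], [0.09, 2.58], [-1.31, 4.45], [0.11, 2.69], [-2.54, 2.54]. Speed limits (rad/s): [2.39, 2.39, 3.01, 3.14, 3.14, 3.14].

## Interface

Orientations are given as a rotation vector (axis times angle).
In Python, from workcell import ctrl, cams gives the robot as it stands.
- The arm moves only by the tool move_arm, never from a script. Its argument "steps" is a list of rows, each a list of 3 entries, a list of its own where there are three numbers: the shift along the tool's x, y, z in units of 25 mm (1.0 is 25 mm), then the turn about the tool's z in units of 5 degrees (1.0 is 5 degrees), then the closure, from 0 (fully open) to 1 (shut). A call has 1 to 20 rows; each row shifts and turns the commanded pose from where the row before left it, along the tool's axes as they then stand; what a row does not reach is not made up. A row lasts 1/12 s, in which the tool goes at most 41.7 mm and 7.16 degrees, less where a joint would pass 70% of its speed; a pose out of reach is approached as far as the arm can. A call is refused whole if a number of a shift passes 1 or a number of a turn 1, either way. A call with a gripper value outside its range is refused whole. The fingers move at their own pace and stop on an object; the grip force is fixed at half the most. Time passes only in rows, so rows that do not move let the fingers close. It gives the time, the measured TCP pose, the force, the opening and the grip force at its end, in the units of the state.
- ctrl.get_obs(): the state, without advancing time (a new reading comes with each control period).
- cams.get_image(name): name is "scene" or "top" or "wrist"; returns a dict with "image" (384x512x3 uint8, red, green, blue), "camera_matrix" (3x3 intrinsics, pixels), "xyz" and "rotation" of the camera in the world; the wrist camera has in their place "mount" (4x4, takes a point from camera to tool coordinates, whose origin is the TCP and whose axes are the flange's). Camera axes: x right, y down, z forward; pixel columns grow to the right and rows downward; lengths in mm; the calibration is good to about 2 mm. The wrist camera is an equidistant fisheye: a pixel r from the principal point sees the ray r / f radians off the axis. A picture is of the moment at which its call begins: read the wrist's pose just before it. There is no depth.
- ctrl.close_job(): hands the job in; it is judged then, once.
Trained networks look in the newest picture that a camera, given by its name, has taken for a name from the list of things; names that differ only in an ending like _2 or _b are one class to them, and where a whole thing is asked for, a point or a joint stands for the part that bears it (a point fixed in the world has none). Each returns a list of dicts, best first, with "p" (0 to 1); they miss things now and then, are a little off and sometimes report something else, mostly with a low value. They report only what shows in the picture. A call takes as long as a camera call. They do not tell look-alikes from the thing itself.
- cams.boxes_of(camera, thing): "rect" ([centre column, centre row, width, height] in pixels, round what is visible of it).
- cams.cut_out(camera, thing): "pixels" (384x512 bool, what is visible of it) and "rect" ([centre column, centre row, width, height] in pixels, round what is visible of it).
The state is a dict: "t": time; "qpos": joint angles; "qvel": joint speeds; "joint_torque": joint torques, N m; "ee_pos": TCP position; "orientation": TCP orientation; "ft_force": force on the tool from outside, world axes, zero at the start; "moment": the same for the moment, N m; "width": finger opening in mm; "grasp_force": force on a finger pad.
Only numpy, scipy, OpenCV 4.12 (cv2) and the standard library are available. Lean on these libraries where they do the work, as an engineer would, in place of code of your own. Each camera call takes 0.05 s, during which the arm holds its last target. There are 200 camera calls.

## Task

Take the orange stroke stop from the rubber mat, snap it down over the bare chrome rod of the cylinder beside the yellow stop that is already there, and slide it along the rod so that it pushes the yellow one ahead of it until both stand tight together up against the gland. Lean on them there for a moment with a steady push of about 10 newtons to be sure that they are home, without hammering or forcing anything at any time, then let go; leave everything else on the bench where it lies.

Things in the scene. Friction and masses are not known exactly. Their poses are not given: they have to be found in the camera images.
- stop: the orange plastic stroke stop, a loose sprung C-clip, mouth down on the mat among a blue and a green one (order varies); 32 mm long along x (the bore's direction), 42 mm wide, 70 mm tall, 94 g. Origin: centre of its underside between the lip tips, z up. The same both ways round. Two sprung jaws: mouth 32 mm wide at the lip tips, throat 20 mm wide 12 mm below the bore's axis
- stop_rib (a point): middle of the orange stop's grip rib, 57 mm above its origin; axes as the stop's. The rib is 14 mm thick along y and 32 mm long along x; its flat sides run from 43 mm (top of crown and jaws) to 70 mm above the origin: grip it across them from above
- stop_bore (a point): middle of the orange stop's bore, 22.1 mm above its origin. Pushed straight down on the rod, the lips meet it when this is 24 mm above the rod's axis; about 12 to 18 N spread the jaws, most in the first 6 mm, then less and less; over the last 8 mm it draws itself on until the crown is on the rod and this point on the rod's axis. Takes 3 mm of sideways error. More than 28 N on the rod breaks it
- rod: the cylinder's chrome rod, fixed, 30 mm thick, level across the bench, its grey eye end in a wooden rest. Origin: on the bench straight below the eye's pin, z up, +x along the rod from the eye to the gland. The eye end (94 mm high) fills x = 0 to 44 mm; then it is bare up to the yellow stop. The gland of the red barrel (101 mm high) begins at 195 to 235 mm; not measured: find it by feel or eye
- rod_axis (a point): a point on the rod's axis, 68 mm above the bench and 100 mm from the eye's pin; axes as the rod's (+x to the gland). The chrome is greased and slippery
- fitted_stop: the yellow stop already on the rod, same section, 24 mm long. Origin: on the rod's axis at half its length, axes as the rod's. It stands 5 to 18 mm off the gland and only slides along the rod, with 2 to 3 N of drag, to the gland, a hard stop. With the orange stop touching it the middles are 28 mm apart. It is home when it yields no more to a steady push of 10 N; over 18 N harms the rod wiper
- short_stop: a blue stop 24 mm long on the mat, not wanted; origin as the orange one's; leave it
- long_stop: a green stop 40 mm long on the mat, not wanted; origin as the orange one's; leave it
- mat: the black rubber mat under the loose stops, fixed, 115 x 300 x 4 mm, origin at the centre of its underside, x along its short side
- bolt_bin: dark green open bin full of bolts, 150 x 100 x 65 mm, origin at the centre of its underside; leave it
- grease_tin: yellow tin, 74 mm across, 110 mm tall, origin at the centre of its underside; leave it
- wrench: spanner 200 mm long lying along its x axis, origin at the middle of its underside; leave it
- gland_ring: brass ring 66 mm across, 12 mm tall, origin at the centre of its underside; leave it
- clevis_pin: steel pin standing on end, 25 mm across with a 34 mm head, 75 mm tall, origin at the centre of its underside; leave it
Not all that is in view belongs to the job. Of the things like the stop, leave any that is pink or red; of the rest the smaller one is meant.

How it is judged (in metres and radians):
On the way, in this order (a step that is already met when the one before it is completed fails the run):
1. the orange stop is snapped fully onto the rod, its crown down on the chrome (y of stop_bore in the frame of rod between -0.002 and 0.002 m and z of stop_bore in the frame of rod between 0.066 and 0.07 m and angle between the x axis of stop and the x axis of rod, either way round below 0.09 rad), for 0.2 s.
2. the orange stop, still on the rod, presses the yellow one against the gland: at least 5 N reach the yellow stop for 0.15 s (all of step 1 and x of stop_bore in the frame of fitted_stop between -0.0305 and -0.0255 m and contact force between stop and fitted_stop above 5 N), for 0.15 s.
At the end, for the whole second after the job is handed in: the orange stop sits on the rod with its bore within 2 mm of the rod's axis sideways and in height and within 5 degrees of its direction, no more than 2.5 mm from the yellow stop, which it has pushed against the gland; it is at rest and let go (all of step 1 and x of stop_bore in the frame of fitted_stop between -0.0305 and -0.0255 m and linear speed of stop below 0.01 m/s and contact force between the fingers and stop below 0.1 N); the robot touches nothing.
It fails at once if the orange stop is pressed on the rod with more than 28 N (contact force between stop and rod above 28 N).
It fails at once if the yellow stop is shoved with more than 18 N by the orange one (contact force between stop and fitted_stop above 18 N).
It fails at once if fingers or arm strike the rod or the yellow stop with more than 15 N (contact force between any of the fingers, the arm and rod above 15 N or contact force between any of the fingers, the arm and fitted_stop above 15 N).
It fails at once if something else on the bench is moved by more than 15 mm (distance of any of short_stop, long_stop, bolt_bin, grease_tin, wrench, gland_ring, clevis_pin from where it was at the start of the episode above 0.015 m).
It also fails if it takes over 61 s, if anything falls off the work surface, if the arm or the gripper's body presses on something with over 40 N, if the wrist force passes 120 N, or if a joint passes its speed limit or range.

## Working session

There is one attempt and no reset: what is moved stays moved. The work goes in short steps, Python scripts to look and compute and a tool call to move; the robot and the scene stay as the last step left them, time stands still between calls to the robot, and variables do not carry over. Pictures are saved under pics/ and viewed, at most 10 in all, crops included, and the job is handed in when it is done.

Besides the shell and the picture viewer there is one more tool, called after "Request:" as name(argument=value, ...), one argument or row to a line, values as JSON. move_arm: Moves the arm, as the interface text tells. Its arguments: {"type":"object","properties":{"steps":{"type":"array"}},"required":["steps"]}

```bash
mkdir -p pics
python3 - <<'E'
from workcell import ctrl,cams
import cv2,numpy as np
o=ctrl.get_obs();print({k:np.round(v,3).tolist() for k,v in o.items()})
ims=[]
for c in("scene","top","wrist"):
    d=cams.get_image(c);cv2.imwrite(f"pics/{c}0.png",d["image"][:,:,::-1]);ims.append(d["image"])
    print(c,{k:np.round(v,3).tolist() for k,v in d.items() if k!="image"})
    for n in("stop","rod","fitted_stop","short_stop","long_stop","mat"):
        print(n,[(round(b["p"],2),np.round(b["rect"],1).tolist()) for b in cams.boxes_of(c,n)])
w=np.zeros((384*2,1024,3),np.uint8)
w[:384,:512]=ims[0];w[:384,512:]=ims[1];w[384:,:512]=ims[2]
cv2.imwrite("pics/all0.png",cv2.resize(w,(800,600))[:,:,::-1])
E
```

```text
{'t': 0.0, 'qpos': [1.246, 0.424, 1.631, -0.0, 1.089, -0.019], 'qvel': [-0.0, -0.001, -0.001, 0.0, 0.001, -0.002], 'joint_torque': [-0.0, -54.463, -27.367, 0.064, 0.023, -0.0], 'ee_pos': [187.97, 595.486, 221.905], 'orientation': [-0.478, -3.105, 0.002], 'ft_force': [0.225, 0.118, 0.528], 'moment': [-0.015, -0.022, 0.026], 'grasp_force': 0.0, 'width': 87.662}
scene {'camera_matrix': [[352.756, 0.0, 259.966], [0.0, 352.756, 194.395], [0.0, 0.0, 1.0]], 'xyz': [1208.313, -436.586, 780.663], 'rotation': [-1.993, -1.225, 0.552]}
stop [(0.73, [292.2, 188.1, 14.7, 20.9]), (0.7, [331.6, 181.9, 22.5, 32.1]), (0.61, [282.9, 163.1, 19.2, 28.9]), (0.49, [309.2, 171.4, 13.1, 19.9]), (0.21, [147.2, 212.9, 31.3, 41.6])]
rod [(0.92, [261.0, 248.2, 83.4, 55.6]), (0.74, [239.8, 203.6, 14.7, 22.9])]
fitted_stop [(0.59, [304.4, 221.6, 14.1, 23.9])]
short_stop [(0.61, [266.2, 196.2, 11.7, 23.3])]
long_stop [(0.63, [240.4, 203.6, 12.6, 23.9])]
mat [(0.65, [267.8, 206.4, 90.4, 42.8])]
top {'camera_matrix': [[432.974, 0.0, 257.32], [0.0, 432.974, 193.309], [0.0, 0.0, 1.0]], 'xyz': [390.663, -24.1, 1320.199], 'rotation': [-2.164, 2.202, -0.125]}
stop [(0.88, [164.6, 203.8, 26.4, 19.3]), (0.7, [173.1, 239.1, 22.9, 13.8]), (0.66, [198.4, 257.6, 26.1, 22.1]), (0.5, [214.5, 214.8, 14.4, 10.6])]
rod [(0.83, [275.5, 154.0, 86.0, 28.4])]
fitted_stop [(0.69, [239.7, 150.8, 6.7, 12.7])]
short_stop [(0.52, [247.5, 215.6, 15.8, 15.4]), (0.52, [243.6, 214.7, 99.5, 42.4])]
long_stop [(0.75, [277.1, 214.7, 11.5, 14.7])]
mat [(0.55, [244.8, 213.8, 100.3, 40.5])]
wrist {'camera_matrix': [[297.319, 0.0, 254.96], [0.0, 297.319, 189.241], [0.0, 0.0, 1.0]], 'mount': [[-0.001, -0.968, -0.251, 68.961], [1.0, -0.001, 0.0, -0.631], [-0.0, -0.251, 0.968, -162.256], [0.0, 0.0, 0.0, 1.0]]}
stop []
rod []
fitted_stop []
short_stop []
long_stop []
mat []
```

Run:
```python
import cv2,numpy as np
s=cv2.imread("pics/scene0.png");t=cv2.imread("pics/top0.png")
a=cv2.resize(s[140:290,130:360],None,fx=3.4,fy=3.4,interpolation=2)[:,:800]
cv2.imwrite("pics/s1.png",a)
cv2.imwrite("pics/t1.png",cv2.resize(t[120:280,140:350],None,fx=3.7,fy=3.7,interpolation=2))
```

```text
(no output)
```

View pics/all0.png

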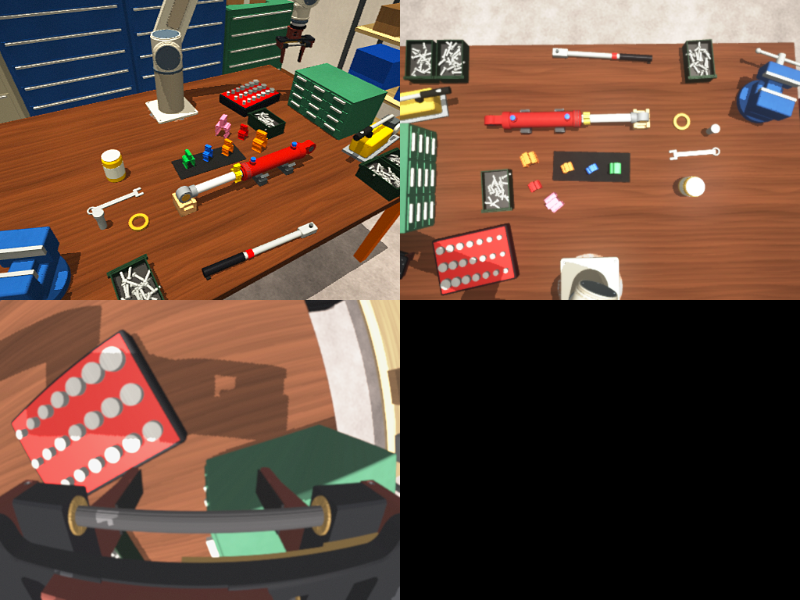

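View pics/t1.png

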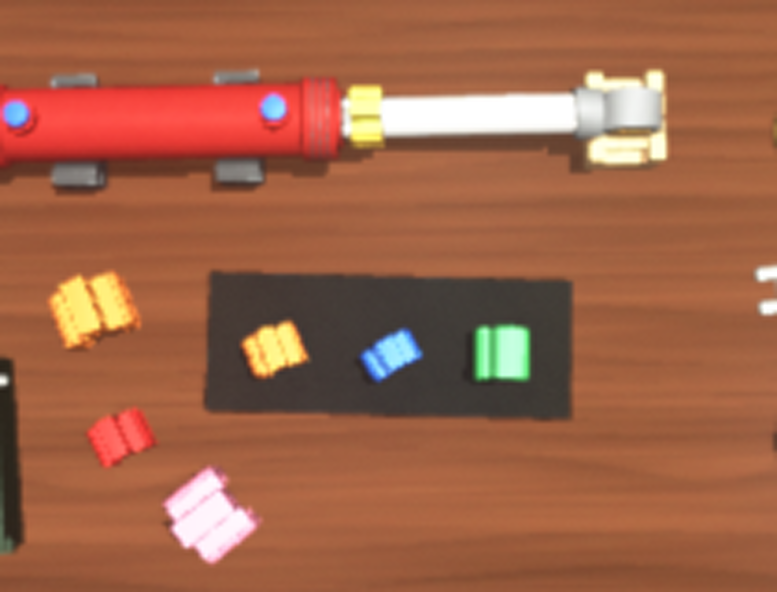

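View pics/s1.png

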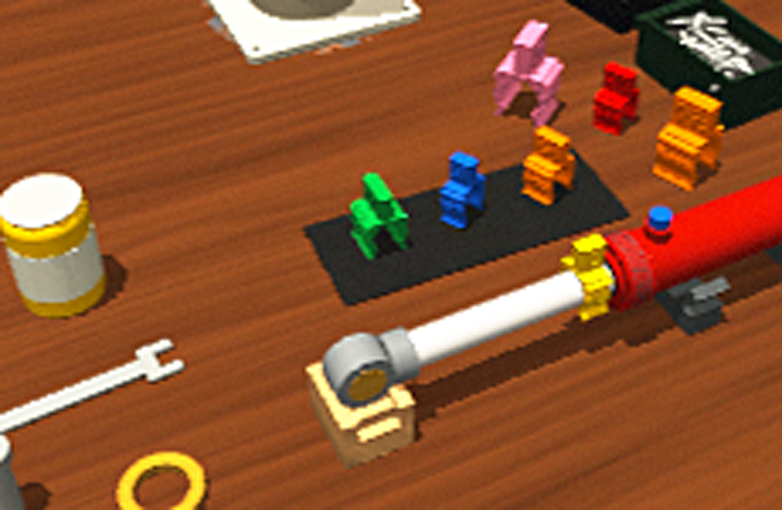

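Top view (enlarged): the orange stop on the mat is at top ≈(214,215) and scene ≈(292,188). The look-alikes are the bigger orange one at top (165,204), the red one at (173,239) and the pink one at (198,257), none of them on the mat. The smaller orange one on the mat fits, because it lies in the row with blue and green. The rod's eye is on the right at top (310,150) and its gland on the left at (232,151).

```bash
cat > h.py <<'E'
from workcell import ctrl,cams
import cv2,numpy as np
from scipy.spatial.transform import Rotation as R
def pose(): # tool->world
    o=ctrl.get_obs();return R.from_rotvec(o["orientation"]).as_matrix(),np.array(o["ee_pos"])
def cam(name,d=None,P=None):
    P=P or pose(); d=d or cams.get_image(name)
    if name=="wrist":
        M=np.array(d["mount"]);d["Rw"]=P[0]@M[:3,:3];d["pw"]=P[0]@M[:3,3]+P[1]
    else: d["Rw"]=R.from_rotvec(d["rotation"]).as_matrix();d["pw"]=np.array(d["xyz"])
    d["name"]=name;return d
def ray(d,uv):
    K=d["camera_matrix"];x=(uv[0]-K[0][2])/K[0][0];y=(uv[1]-K[1][2])/K[1][1]
    if d["name"]=="wrist":
        r=np.hypot(x,y);s=np.sinc(r/np.pi);v=np.array([x*s,y*s,np.cos(r)])
    else: v=np.array([x,y,1.])
    v=d["Rw"]@v;return v/np.linalg.norm(v)
def proj(d,p):
    c=d["Rw"].T@(np.asarray(p,float)-d["pw"]);K=d["camera_matrix"]
    if d["name"]=="wrist":
        n=np.hypot(c[0],c[1]);a=np.arctan2(n,c[2]);v=c[:2]/n*a
    else: v=c[:2]/c[2]
    return np.array([K[0][0]*v[0]+K[0][2],K[1][1]*v[1]+K[1][2]])
def tri(obs):
    A=np.zeros((3,3));b=np.zeros(3);rs=[]
    for d,uv in obs:
        v=ray(d,uv);Q=np.eye(3)-np.outer(v,v);A+=Q;b+=Q@d["pw"];rs.append((Q,d["pw"]))
    p=np.linalg.solve(A,b);return p,[round(float(np.linalg.norm(Q@(p-c))),1) for Q,c in rs]
def at_z(d,uv,z):
    v=ray(d,uv);return d["pw"]+v*(z-d["pw"][2])/v[2]
E
python3 - <<'E'
from h import *
s=cam("scene");t=cam("top")
for n,a,b in(("stop",(292.2,188.1),(214.5,214.8)),("blue",(266.2,196.2),(245.5,215.6)),("green",(240.2,203.6),(275.7,214.7)),("fit",(304.4,221.6),(239.7,150.8)),("big",(331.6,181.9),(164.6,203.8))):
    print(n,*[np.round(x,1) for x in tri([(s,a),(t,b)])])
print("eye",at_z(t,(310,150),90),"gland",at_z(t,(232,151.5),100), "rod ends",at_z(t,(243,150.7),83),at_z(t,(296,150),83))
P=pose();print(P)
E
```

```text
stop [451.   78.7  35.7] [3.4 3.4]
blue [446.2 -14.6  32.1] [1.5 1.5]
green [ 446.3 -105.7   36.3] [0.2 0.2]
fit [635.2   2.2  76.4] [5.2 5.2]
big [483.6 221.8  35.2] [1.4 1.4]
eye [ 629.15485709 -205.49101375   90.        ] gland [626.05919221  19.28526596 100.        ] rod ends [631.23064462 -11.9564459   83.        ] [ 631.09293222 -165.77198045   83.        ]
(array([[-9.53592070e-01,  3.01101584e-01, -2.33872560e-05],
       [ 3.01101585e-01,  9.53592070e-01, -1.79538991e-05],
       [ 1.68959544e-05, -2.41626357e-05, -1.00000000e+00]]), array([188.12728212, 596.00333508, 222.68269165]))
```

Request:
move_arm(
  steps=[
    [[-0.85,-0.96,0],0,0],
    [[-0.85,-0.96,0],0,0],
    [[-0.85,-0.96,0],0,0],
    [[-0.85,-0.96,0],0,0],
    [[-0.85,-0.96,0],0,0],
    [[-0.85,-0.96,0],0,0],
    [[-0.85,-0.96,0],0,0],
    [[-0.85,-0.96,0],0,0],
    [[-0.85,-0.96,0],0,0],
    [[-0.85,-0.96,0],0,0],
    [[-0.85,-0.96,0],0,0],
    [[-0.85,-0.96,0],0,0],
    [[-0.85,-0.96,0],0,0],
    [[-0.85,-0.96,0],0,0],
    [[-0.85,-0.96,0],0,0],
    [[-0.85,-0.96,0],0,0],
    [[-0.85,-0.96,0],0,0],
    [[-0.85,-0.96,0],0,0],
    [[-0.85,-0.96,0],0,0],
    [[-0.85,-0.96,0],0,0],
  ],
)

```text
t: 2.82
ee_pos: [449.4, 8.7, 223.0]
orientation: [0.479, 3.104, 0.0]
ft_force: [0.4, -0.3, -0.2]
width: 87.9
grasp_force: 0.0
```

Request:
move_arm(
  steps=[
    [[0,0,0],1,0],
    [[0,0,0],1,0],
    [[0,0,0],1,0],
    [[0,0,0],1,0],
    [[0,0,0],1,0],
    [[0,0,0],1,0],
    [[0,0,0],1,0],
    [[0,0,0],1,0],
    [[0,0,0],1,0],
    [[0,0,0],1,0],
    [[0,0,0],1,0],
    [[0,0,0],1,0],
    [[0,0,0],1,0],
    [[0,0,0],1,0],
    [[0,0,0],0.5,0],
    [[0,0,0],0,0],
    [[0,0,0],0,0],
  ],
)

```text
t: 4.23
ee_pos: [448.9, 10.3, 222.8]
orientation: [2.22, 2.223, 0.0]
ft_force: [0.8, -0.2, 0.4]
width: 88.0
grasp_force: 0.0
```

Run:
```python
from h import *
P=pose();print(np.round(P[0],3),P[1],ctrl.get_obs()["t"])
d=cam("wrist",P=P);cv2.imwrite("pics/w1.png",cv2.resize(d["image"][:,:,::-1],(800,600)))
cv2.imwrite("pics/w1raw.png",d["image"][:,:,::-1]);np.savez("w1.npz",R=P[0],p=P[1])
for n in("stop","fitted_stop","rod","short_stop"):
    for b in cams.cut_out("wrist",n)[:3]: print(n,round(b["p"],2),np.round(b["rect"],1),b["pixels"].sum())
```

```text
[[-0.001  1.     0.   ]
 [ 1.     0.001 -0.   ]
 [-0.     0.    -1.   ]] [448.94135272  10.32487717 222.75932365] 4.2333
stop 0.97 [201.8  21.7  41.7  39.8] 1011
stop 0.87 [147.3  77.2  73.4  59.5] 2524
stop 0.78 [290.   15.9  37.6  31.9] 917
fitted_stop 0.57 [406.1 188.9  47.1  34.6] 1073
rod 0.79 [382.9 246.2  73.9 145.2] 1531
rod 0.24 [407.5 187.4  48.6  35.1] 1075
short_stop 0.72 [250.9 190.7  38.9  44.3] 834
short_stop 0.51 [258.6 114.3  34.1  46. ] 1087
```

View pics/w1.png

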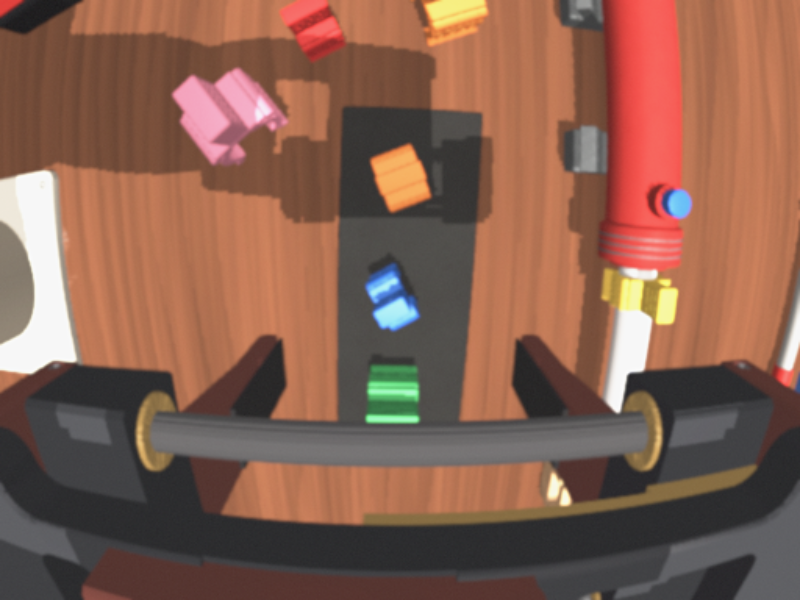

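Wrist view: the orange stop is at raw ≈(256,114), with its bands (the rib) running about 20° from image right. Blue is at (251,191) and green at (251,252). The yellow stop is at (408,189) and the gland edge at about (410,168). I'll enlarge the stop, extract its edges and work out the second viewpoint.

Run:
```python
from h import *
d=cam("wrist")
b=cams.cut_out("wrist","stop")
im=d["image"][:,:,::-1]
hsv=cv2.cvtColor(d["image"],cv2.COLOR_RGB2HSV);m=cv2.inRange(hsv,(5,120,80),(22,255,255));m[:80]=0;m[150:]=0;m[:,:225]=0;m[:,290:]=0
ys,xs=np.nonzero(m);r=cv2.minAreaRect(np.c_[xs,ys].astype(np.float32));print(r,len(xs))
print([np.round(at_z(d,c,60),1) for c in cv2.boxPoints(r)],at_z(d,r[0],60))
cv2.imwrite("pics/c1.png",cv2.resize(im[80:150,215:310],None,fx=8,fy=8,interpolation=2))
```

```text
((256.0147705078125, 113.46650695800781), (38.67819595336914, 33.034385681152344), 68.74949645996094) 1201
[array([425.2,  92. ,  60. ]), array([458.4, 105. ,  60. ]), array([473.7,  65.6,  60. ]), array([440.2,  52.3,  60. ])] [449.37868103  78.6270048   60.        ]
```

View pics/c1.png

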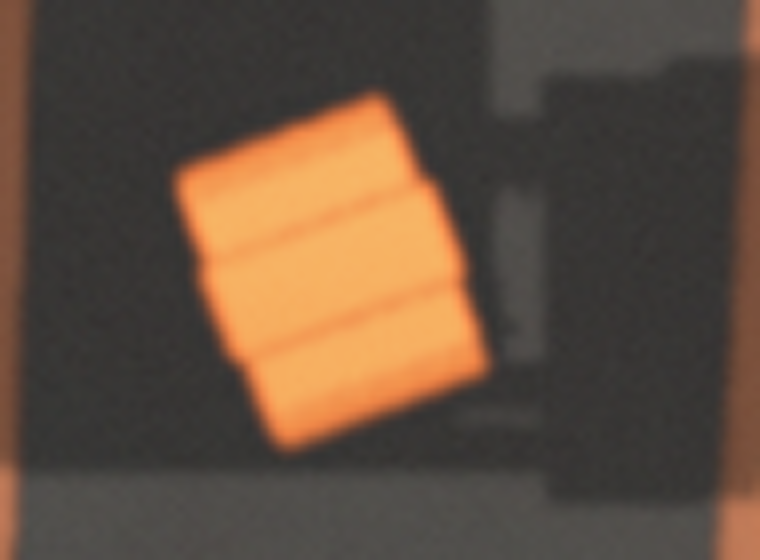

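Request:
move_arm(
  steps=[
    [[0.68,0,0.9],0,0],
    [[0.68,0,0.9],0,0],
    [[0.68,0,0.9],0,0],
    [[0.69,0.02,0.9],0,0],
    [[0,0,0],0.98,0],
    [[0,0,0],0.98,0],
    [[0,0,0],0.98,0],
    [[0,0,0],0.98,0],
    [[0,0,0],0.98,0],
    [[0,0,0],0.98,0],
    [[0,0,0],0.98,0],
    [[0,0,0],0.98,0],
    [[0,0,0],0.98,0],
    [[0,0,0],0.98,0],
    [[0,0,0],0.98,0],
    [[0,0,0],0.98,0],
    [[0,0,0],0.98,0],
    [[0,0,0],0.98,0],
    [[0,0,0],0,0],
    [[0,0,0],0,0],
  ],
)

```text
t: 6.25
ee_pos: [449.5, 78.6, 132.7]
orientation: [3.086, 0.587, 0.0]
ft_force: [0.5, -0.3, -0.0]
width: 87.6
grasp_force: 0.0
```

Run:
```python
from h import *
P=pose();print(np.round(P[0],3),P[1],ctrl.get_obs()["t"])
d=cam("wrist",P=P)
cv2.imwrite("pics/w2raw.png",d["image"][:,:,::-1])
im=d["image"][:,:,::-1][120:360,130:390]
cv2.imwrite("pics/w2.png",cv2.resize(im,None,fx=2.5,fy=2.5,interpolation=2))
print(proj(d,P[1]),proj(d,[449.4,78.5,74]))
```

```text
[[ 0.93   0.367  0.   ]
 [ 0.367 -0.93   0.   ]
 [ 0.     0.    -1.   ]] [449.48854953  78.57136587 132.68613392] 6.25
[254.93746542 231.00095855] [254.98420046 202.11015508]
```

View pics/w2.png

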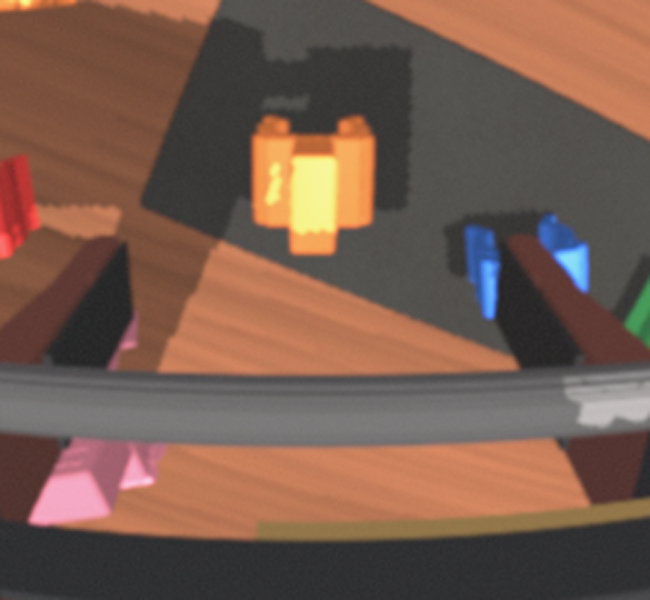

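Rib top centre is at raw (255.2,202), against (255.0,202.1) predicted for z=74. The height is confirmed from two views, and the tool is aligned with the rib. I'll descend to z≈49.5, leaving the shoulders at 47 clear, and grip.

Request:
move_arm(
  steps=[
    [[0,0,0.8],0,0.4],
    [[0,0,0.8],0,0.4],
    [[0,0,0.8],0,0.4],
    [[0,0,0.5],0,0.4],
    [[0,0,0.4],0,0.4],
    [[0,0,0],0,0.4],
    [[0,0,0],0,0.4],
  ],
)

```text
t: 6.88
ee_pos: [449.3, 78.6, 50.0]
orientation: [-3.087, -0.584, 0.001]
ft_force: [-0.4, -0.7, -0.7]
width: 52.7
grasp_force: 0.0
```

Request:
move_arm(
  steps=[
    [[0,0,0],0,1],
    [[0,0,0],0,1],
    [[0,0,0],0,1],
    [[0,0,0],0,1],
    [[0,0,0],0,1],
    [[0,0,0],0,1],
    [[0,0,0],0,1],
    [[0,0,0],0,1],
    [[0,0,0],0,1],
    [[0,0,0],0,1],
  ],
)

```text
t: 7.72
ee_pos: [449.6, 78.6, 50.3]
orientation: [3.087, 0.583, 0.001]
ft_force: [0.8, -0.3, 2.8]
width: 13.7
grasp_force: 30.0
```

Request:
move_arm(
  steps=[
    [[0,0,-0.4],0,1],
    [[0,0,-0.8],0,1],
    [[0,0,-0.9],0,1],
    [[0,0,-0.9],0,1],
    [[0,0,-0.9],0,1],
    [[0,0,-0.7],-0.98,1],
    [[0,0,0],-0.98,1],
    [[0,0,0],-0.98,1],
    [[0,0,0],-0.98,1],
    [[0,0,0],-0.98,1],
    [[0,0,0],-0.98,1],
    [[0,0,0],-0.98,1],
    [[0,0,0],-0.98,1],
    [[0,0,0],-0.98,1],
    [[0,0,0],-0.98,1],
    [[0,0,0],-0.98,1],
    [[0,0,0],-0.98,1],
    [[0,0,0],-0.98,1],
    [[0,0,0],-0.98,1],
    [[0,0,0],0,1],
  ],
)

```text
t: 9.38
ee_pos: [449.1, 78.5, 165.6]
orientation: [-2.218, -2.224, 0.0]
ft_force: [-0.1, 0.0, -0.9]
width: 13.7
grasp_force: 30.0
```

Request:
move_arm(
  steps=[
    [[-0.6,0.72,0],0,1],
    [[-0.6,0.72,0],0,1],
    [[-0.6,0.72,0],0,1],
    [[-0.6,0.72,0],0,1],
    [[-0.6,0.72,0],0,1],
    [[-0.6,0.72,0],0,1],
    [[-0.6,0.72,0],0,1],
    [[-0.6,0.72,0],0,1],
    [[-0.6,0.72,0],0,1],
    [[-0.6,0.72,0],0,1],
    [[0,0,0],0,1],
    [[0,0,0],0,1],
    [[0,0,0],0,1],
  ],
)

```text
t: 10.47
ee_pos: [628.4, -71.2, 164.9]
orientation: [-2.223, -2.218, 0.001]
ft_force: [-0.7, 0.6, -0.3]
width: 13.8
grasp_force: 30.0
```

Run:
```python
from h import *
P=pose();print(np.round(P[0],3),P[1],ctrl.get_obs()["t"],ctrl.get_obs()["width"])
d=cam("wrist",P=P);np.savez("w3.npz",R=P[0],p=P[1])
cv2.imwrite("pics/w3raw.png",d["image"][:,:,::-1])
im=d["image"][:,:,::-1][0:300,100:412]
cv2.imwrite("pics/w3.png",cv2.resize(im,None,fx=2,fy=2,interpolation=2))
print(proj(d,P[1]),proj(d,[631,-30,83]))
```

```text
[[ 0.002  1.    -0.002]
 [ 1.    -0.002  0.   ]
 [ 0.    -0.002 -1.   ]] [628.40084959 -71.20538322 164.90233309] 10.4667 13.761931185569463
[256.32407402 231.66949068] [259.04275829 146.23419493]
```

View pics/w3.png

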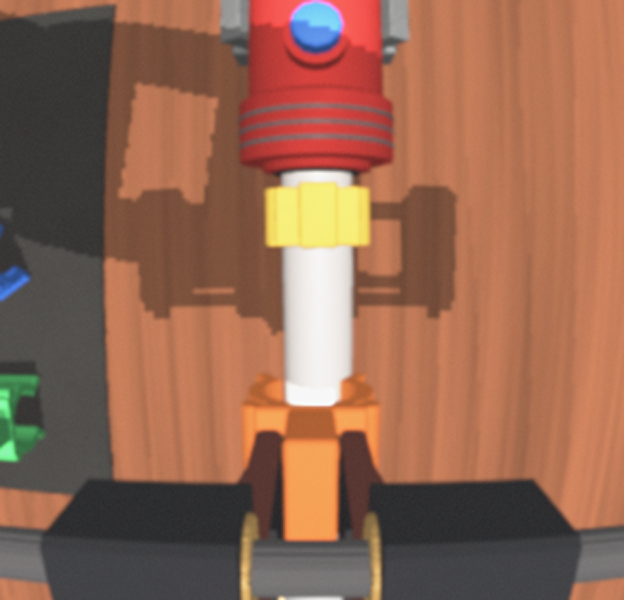

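Wrist view over the rod: the white rod spans crop x≈284–353 (raw ≈242–276). The yellow stop is at raw (259,108) and the gland face at about (259,83). I'll fit the rod axis and check it against the first wrist view and the top view.

Run:
```python
from h import *
d3=cam("wrist");t=cam("top")
z=np.load("w1.npz")
d1=cam("wrist",dict(d3,image=cv2.imread("pics/w1raw.png")[:,:,::-1]),(z["R"],z["p"]))
def edges(d,row,c0,c1,thr=40):
    hsv=cv2.cvtColor(np.ascontiguousarray(d["image"]),cv2.COLOR_RGB2HSV)[row,c0:c1]
    w=np.nonzero((hsv[:,1]<thr)&(hsv[:,2]>120))[0]+c0
    return w.min()-.5,w.max()+.5
def planefit(name,d,rows,c0,c1,vert=True):
    B=[]
    for r in rows:
        a,b=edges(d,r,c0,c1);B.append((r,a,b))
    print(name,B[::3]);return B
B3=planefit("w3",d3,range(126,186,5),225,300)
B1=planefit("w1",d1,range(206,240,4),370,440)
# axis rays: bisector of edge rays
def bis(d,B): return [(lambda v:v/np.linalg.norm(v))(ray(d,(a,r))+ray(d,(b,r))) for r,a,b in B]
V3=bis(d3,B3);V1=bis(d1,B1)
hsv=cv2.cvtColor(np.ascontiguousarray(t["image"]),cv2.COLOR_RGB2HSV)
BT=[]
for c in range(246,292,4):
    w=np.nonzero((hsv[130:170,c,1]<40)&(hsv[130:170,c,2]>150))[0]+130;BT.append((c,w.min()-.5,w.max()+.5))
print(BT[::3])
VT=[ray(t,(c,a))+ray(t,(c,b)) for c,a,b in BT]
for z in(68,):
  for n,d,V in(("w3",d3,V3),("w1",d1,V1),("top",t,VT)):
    p=np.array([d["pw"]+v*(z-d["pw"][2])/v[2] for v in V]);f=np.polyfit(p[:,1],p[:,0],1)
    print(n,f,"x at y=-75,0:",np.polyval(f,[-75,0]),p[:,1].min(),p[:,1].max(),"resid",np.std(p[:,0]-np.polyval(f,p[:,1])))
# lsq of axis line x=a+b*y, z
from scipy.optimize import least_squares
def res(q):
    out=[]
    for d,V in((d3,V3),(d1,V1),(t,VT)):
        for v in V:
            s=(q[2]-d["pw"][2])/v[2];p=d["pw"]+v*s;out.append((p[0]-q[0]-q[1]*p[1])*abs(v[2]/np.linalg.norm(v)))
    return out
print(least_squares(res,[631,0,68]).x)
# yellow centre & gland, bore of held stop
m=cv2.inRange(cv2.cvtColor(np.ascontiguousarray(d3["image"]),cv2.COLOR_RGB2HSV),(22,100,100),(35,255,255));m[:80]=0;m[135:]=0;m[:,:220]=0;m[:,300:]=0
ys,xs=np.nonzero(m);x0,x1,y0,y1=xs.min(),xs.max(),ys.min(),ys.max();print("yellow px",x0,x1,y0,y1)
print("yellow ends at z116",at_z(d3,(259,y0),116),at_z(d3,(259,y1+1),116),"gland(z97)",at_z(d3,(259,83),97))
```

```text
w3 [(126, np.float64(241.5), np.float64(275.5)), (141, np.float64(241.5), np.float64(275.5)), (156, np.float64(241.5), np.float64(276.5)), (171, np.float64(242.5), np.float64(275.5))]
w1 [(206, np.float64(393.5), np.float64(416.5)), (218, np.float64(391.5), np.float64(414.5)), (230, np.float64(389.5), np.float64(412.5))]
[(246, np.float64(142.5), np.float64(169.5)), (258, np.float64(142.5), np.float64(169.5)), (270, np.float64(129.5), np.float64(169.5)), (282, np.float64(145.5), np.float64(169.5))]
w3 [-1.09672668e-02  6.30376265e+02] x at y=-75,0: [631.19880964 630.37626464] -62.572683743573336 -13.55001248125978 resid 0.13939917703878665
w1 [1.45508993e-02 6.32627988e+02] x at y=-75,0: [631.53667006 632.62798751] -67.83601076006192 -25.217273767213626 resid 0.6789391193634844
top [1.87779465e-02 6.24244025e+02] x at y=-75,0: [622.83567935 624.24402534] -149.22666494407093 -20.347809938771483 resid 9.345527748794257
[6.31611736e+02 8.23616058e-02 7.26603767e+01]
yellow px 234 283 92 123
yellow ends at z116 [630.44739764  12.53639003 116.        ] [630.41753   -10.2338199 116.       ] gland(z97) [630.70033626  20.96560411  97.        ]
```

Axis at x≈631.3 (w3 631.2, w1 631.5, top ≈631.1 at z 68) and parallel to world y. The yellow stop spans y≈-10 to 12.5 and the gland face is at y≈20. I'll centre sideways and descend to just above lip contact (TCP ≈116).

Request:
move_arm(
  steps=[
    [[0,0.12,0.4],0,1],
    [[0,0,0.6],0,1],
    [[0,0,0.5],0,1],
    [[0,0,0.2],0,1],
    [[0,0,0],0,1],
    [[0,0,0],0,1],
    [[0,0,0],0,1],
  ],
)

```text
t: 11.2
ee_pos: [632.7, -71.5, 123.0]
orientation: [2.222, 2.221, 0.001]
ft_force: [0.4, 1.1, -0.6]
width: 14.0
grasp_force: 30.0
```

Run:
```python
from h import *
P=[];
for i in range(6):
    p=pose();d=cam("wrist",P=p);P.append(np.r_[p[1],ctrl.get_obs()["ft_force"]])
print(np.round(np.mean(P,0),2),np.round(np.std(P,0),2),np.round(p[0],3))
im=d["image"][:,:,::-1][120:320,130:390]
cv2.imwrite("pics/w4.png",cv2.resize(im,None,fx=3,fy=3,interpolation=2))
```

```text
[ 6.3280e+02 -7.1550e+01  1.2327e+02  2.7000e-01 -4.5000e-01 -8.7000e-01] [0.08 0.03 0.12 0.4  0.47 0.12] [[ 0.     1.     0.001]
 [ 1.    -0.    -0.   ]
 [-0.     0.001 -1.   ]]
```

View pics/w4.png

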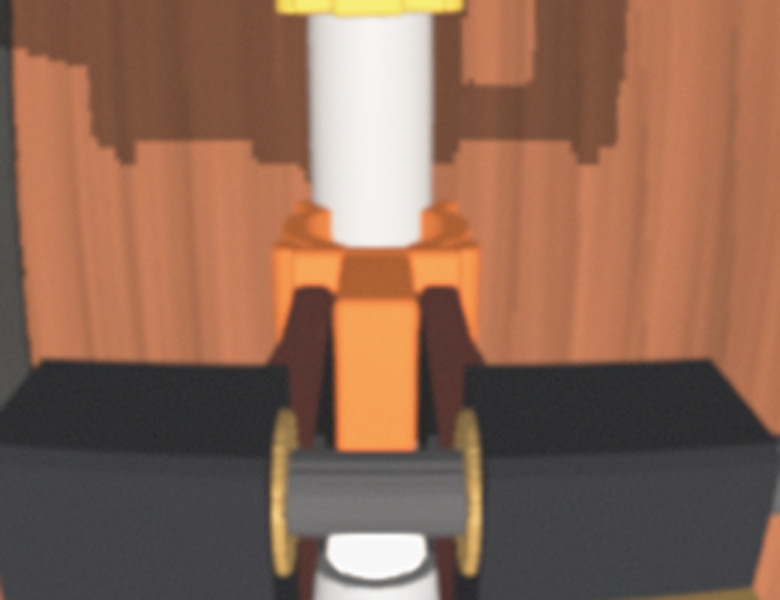

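Stop centred at crop column 375.5 and rod at 371.5, so the stop is about 1.3 mm too far in +x. I'll shift it -1.3 mm and begin the press in small steps, watching the force.

Request:
move_arm(
  steps=[
    [[0,-0.06,0.1],0,1],
    [[0,0,0.1],0,1],
    [[0,0,0.08],0,1],
    [[0,0,0.06],0,1],
    [[0,0,0.04],0,1],
    [[0,0,0],0,1],
    [[0,0,0],0,1],
  ],
)

```text
t: 12.08
ee_pos: [631.8, -71.6, 114.1]
orientation: [2.221, 2.22, 0.002]
ft_force: [0.3, 0.8, 5.5]
width: 13.6
grasp_force: 30.0
```

Request:
move_arm(
  steps=[
    [[0,0,0.06],0,1],
    [[0,0,0.06],0,1],
    [[0,0,0],0,1],
    [[0,0,0],0,1],
  ],
)

```text
t: 12.42
ee_pos: [632.3, -71.7, 112.0]
orientation: [2.22, 2.219, 0.003]
ft_force: [-0.8, 0.4, 11.0]
width: 13.8
grasp_force: 30.0
```

Request:
move_arm(
  steps=[
    [[0,0,0.05],0,1],
    [[0,0,0.05],0,1],
    [[0,0,0.05],0,1],
    [[0,0,0],0,1],
    [[0,0,0],0,1],
  ],
)

```text
t: 12.83
ee_pos: [632.0, -71.7, 107.9]
orientation: [2.22, 2.22, 0.002]
ft_force: [-0.9, -0.8, 8.9]
width: 13.6
grasp_force: 30.0
```

Request:
move_arm(
  steps=[
    [[0,0,0.05],0,1],
    [[0,0,0.05],0,1],
    [[0,0,0.05],0,1],
    [[0,0,0.05],0,1],
    [[0,0,0.05],0,1],
    [[0,0,0.05],0,1],
    [[0,0,0],0,1],
    [[0,0,0],0,1],
  ],
)

```text
t: 13.5
ee_pos: [630.7, -71.5, 98.2]
orientation: [-2.222, -2.221, 0.0]
ft_force: [3.2, -0.6, -6.5]
width: 14.1
grasp_force: 30.0
```

Request:
move_arm(
  steps=[
    [[0,0.01,0.05],0,1],
    [[0,0.01,0.05],0,1],
    [[0,0,0.04],0,1],
    [[0,0,0.03],0,1],
    [[0,0,0],0,1],
    [[0,0,0],0,1],
  ],
)

```text
t: 14.0
ee_pos: [631.0, -71.4, 94.2]
orientation: [-2.221, -2.221, 0.001]
ft_force: [1.9, -0.2, -7.3]
width: 13.8
grasp_force: 30.0
```

Request:
move_arm(
  steps=[
    [[0,0.02,0.03],0,1],
    [[0,0.01,0.03],0,1],
    [[0,0,0],0,1],
    [[0,0,0],0,1],
  ],
)

```text
t: 14.33
ee_pos: [631.7, -71.5, 93.0]
orientation: [-2.221, -2.221, 0.001]
ft_force: [0.4, 0.3, -4.0]
width: 13.8
grasp_force: 30.0
```

Request:
move_arm(
  steps=[
    [[0,0,0.03],0,1],
    [[0,0,0.03],0,1],
    [[0,0,0],0,1],
    [[0,0,0],0,1],
  ],
)

```text
t: 14.67
ee_pos: [632.1, -71.5, 92.4]
orientation: [2.222, 2.221, 0.0]
ft_force: [-3.1, 1.3, 5.4]
width: 13.9
grasp_force: 30.0
```

Seated: the crown is on the rod at TCP z 92.4, as predicted, with a positive reaction. I'll relax the load slightly and slide toward yellow, expecting contact at TCP y≈-27.

Request:
move_arm(
  steps=[
    [[0.05,-0.02,-0.02],0,1],
    [[0.1,0,0],0,1],
    [[0.15,0,0],0,1],
    [[0.2,0,0],0,1],
    [[0.2,0,0],0,1],
    [[0.2,0,0],0,1],
    [[0.2,0,0],0,1],
    [[0.15,0,0],0,1],
    [[0.1,0,0],0,1],
    [[0.05,0,0],0,1],
    [[0,0,0],0,1],
    [[0,0,0],0,1],
  ],
)

```text
t: 15.67
ee_pos: [631.8, -36.1, 92.4]
orientation: [-2.222, -2.221, -0.001]
ft_force: [-0.0, 0.8, 5.0]
width: 13.7
grasp_force: 30.0
```

Request:
move_arm(
  steps=[
    [[0.06,0,-0.02],0,1],
    [[0.06,0,0],0,1],
    [[0.06,0,0],0,1],
    [[0.06,0,0],0,1],
    [[0.06,0,0],0,1],
    [[0.06,0,0],0,1],
    [[0.06,0,0],0,1],
    [[0.06,0,0],0,1],
    [[0,0,0],0,1],
  ],
)

```text
t: 16.42
ee_pos: [631.5, -24.4, 92.5]
orientation: [-2.221, -2.221, 0.001]
ft_force: [-0.5, -1.5, -0.9]
width: 13.7
grasp_force: 30.0
```

Request:
move_arm(
  steps=[
    [[0.04,0,0],0,1],
    [[0.04,0,0],0,1],
    [[0.04,0,0],0,1],
    [[0.04,0,0],0,1],
    [[0,0,0],0,1],
  ],
)

```text
t: 16.83
ee_pos: [631.5, -20.3, 92.5]
orientation: [-2.222, -2.221, 0.0]
ft_force: [-0.7, -1.1, -1.0]
width: 13.6
grasp_force: 30.0
```

Request:
move_arm(
  steps=[
    [[0.03,0,0],0,1],
    [[0.03,0,0],0,1],
    [[0.03,0,0],0,1],
    [[0,0,0],0,1],
  ],
)

```text
t: 17.17
ee_pos: [631.5, -19.8, 92.6]
orientation: [2.22, 2.221, -0.003]
ft_force: [-0.8, -9.3, -1.3]
width: 13.9
grasp_force: 30.0
```

Gland reached: the force jumped to 9.3 N with no further travel. I'll add a touch and hold.

Request:
move_arm(
  steps=[
    [[0.01,0,0],0,1],
    [[0,0,0],0,1],
    [[0,0,0],0,1],
    [[0,0,0],0,1],
    [[0,0,0],0,1],
    [[0,0,0],0,1],
    [[0,0,0],0,1],
  ],
)

```text
t: 17.75
ee_pos: [631.5, -19.8, 92.6]
orientation: [2.22, 2.221, -0.003]
ft_force: [-1.8, -10.0, -1.2]
width: 13.8
grasp_force: 30.0
```

Held about 10 N for half a second with no travel. I'll unload the spring, open and rise.

Request:
move_arm(
  steps=[
    [[-0.03,0,0],0,1],
    [[-0.03,0,0],0,1],
    [[0,0,0],0,0.6],
    [[0,0,0],0,0.5],
    [[0,0,0],0,0.5],
    [[0,0,0],0,0.5],
    [[0,0,0],0,0.5],
    [[0,0,0],0,0.5],
    [[0,0,-0.3],0,0.5],
    [[0,0,-0.6],0,0.5],
    [[0,0,-0.9],0,0.5],
    [[0,0,-0.9],0,0.5],
    [[0,0,-0.9],0,0.5],
    [[-0.5,0,-0.5],0,0.5],
    [[-0.5,0,0],0,0.5],
    [[0,0,0],0,0.5],
    [[0,0,0],0,0.5],
  ],
)

```text
t: 19.17
ee_pos: [630.8, -45.7, 194.0]
orientation: [-2.223, -2.218, 0.002]
ft_force: [0.3, 0.4, -0.5]
width: 43.8
grasp_force: 0.0
```

Run:
```python
from h import *
p=pose();d=cam("wrist",P=p);print(p[1],ctrl.get_obs()["t"],ctrl.get_obs()["width"])
im=d["image"][:,:,::-1][0:300,100:412]
cv2.imwrite("pics/w5.png",cv2.resize(im,None,fx=2,fy=2,interpolation=2))
```

```text
[630.79686121 -45.70584942 194.01481689] 19.2167 44.08338508480704
```

View pics/w5.png

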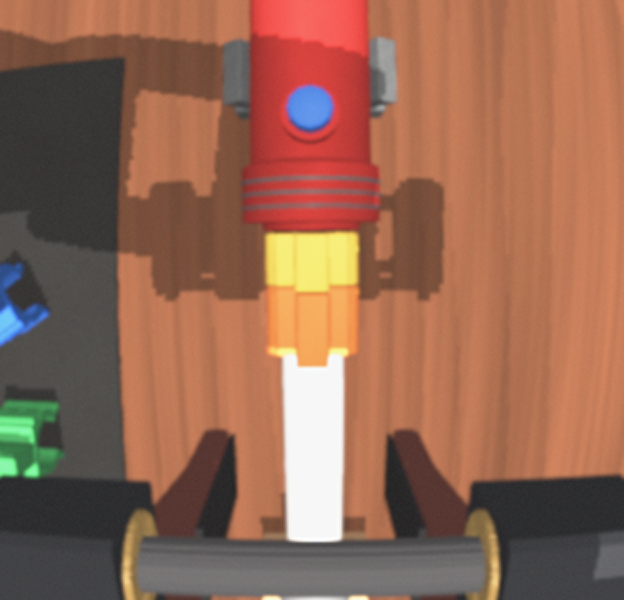

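The picture shows the orange stop (crop ≈(312,322)) on the rod, tight against yellow (≈(312,262)), which is up against the gland (row ≈228). The gripper is clear.

```bash
python3 -c "
from workcell import ctrl
print(ctrl.close_job())"
```

```text
the job is handed in; nothing more can be done
None
```

The orange stop is snapped on the rod and has pushed the yellow one tight against the gland; I held about 10 N there for half a second, let go, and handed the job in at 19.2 s (no verdict was returned).

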